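# Vent the flask stand, seat the round flask, close the vent

## Task

Open the flask stand's vent by pulling the red push-pull knob on its sloping panel straight out until it clicks into its out position. With the vent open, take the amber round-bottomed flask from its cork block, set it upright, level and centred in the black ring of the stand and let go of it; then push the red knob fully home again. Do not tip the flask over or drop it into the ring, and leave the specimen cup, the cartridge and the timer where they are.

Things in the scene. Friction and masses are not known exactly. Their poses are not given: they have to be found in the camera images.
- vent_unit: White flask stand, fixed, 136 (x = -75 to 61) x 280 (y) x 228 mm. Origin: on its underside; x to its back, y to its left, z up (its front, -x, turned to the robot's left front). Base 30 mm high. Left half (y = 15 to 125 mm): grey panel sloping up to the back at 30 deg with the red knob, and behind it a head (x = 12 to 60, 228 high) with a brow. Right half: black ring, axis at x = -5, y = -75 mm.
- brow_edge (a point): Middle of the lower front edge of the blue brow that juts forward from the head over the panel (at x = -55, y = 70, z = 206 mm of the stand; brow 110 wide, 22 thick). It blocks a gripper that comes straight down on the knob: come in along the knob's axis, tilted.
- knob_grip (a point): Middle of the knob's red round head, on its axis (moves with the knob). The point's z axis is the pull-out direction, 30 deg from vertical to the stand's front: (-0.5, 0, 0.866) in the stand's frame. Head: diameter 28, from 12 mm below this point to 11 mm above along the axis; panel 28 mm below it when home, 46 when out. Its green 12 mm stem shows longer when out.
- vent_knob (a joint): How far the red knob is pulled out, m: 0 = fully home (vent closed), 0.018 = fully out at its on detent (vent open). Over-centre detent: pulling or pushing takes about 6 to 9 N; past the middle (0.009) it snaps on by itself and then stays there.
- ring_seat (a point): Where the centre of the flask's bulb lies when the flask is seated in the black ring: on the ring's axis, 23 mm above the ring's top face. The ring: outer diameter 68, hole 44, top face 55 mm above the bench, open in the middle and above.
- flask: Loose amber round-bottomed flask with white stopper, 110 mm high, 0.11 to 0.2 kg, bottom-heavy. Origin: lowest point of the bulb; z along the neck. Bulb is a sphere of diameter 64; straight neck of diameter 24 from 62 to 100 mm above the origin; white stopper rim of diameter 29 from 100 to 110 mm. It starts upright in the cork block with its bottom 13 mm above the bench.
- flask_bulb (a point): Centre of the flask's bulb, 32 mm above the flask's origin.
- flask_neck (a point): Grip point on the flask's neck axis, 86 mm above the flask's origin.
- cork_block: Fixed square cork block on the bench in whose hole the flask first stands; 74 x 74 x 20 mm, with a 40 mm square hole through it. Origin: centre of its underside.
- specimen_cup: Bystander, loose: clear specimen cup with red cap, 56 x 56 x 54 mm. Origin: centre of its underside.
- cartridge: Bystander, loose: white test cartridge with blue lid, 36 x 36 x 56 mm. Origin: centre of its underside.
- timer: Bystander, loose: flat white lab timer, 68 x 66 x 18 mm. Origin: centre of its underside.
Things that resemble listed ones, but are neither listed nor needed, are in the scene too. Leave any blue, green or purple look-alike of the flask alone.

How it is judged:
On the way, in this order (a step that is already met when the one before it is completed fails the run):
1. the red knob is pulled out to its on detent while the flask still stands in the cork block (value of joint vent_knob above 0.0155 m and horizontal distance between flask_bulb and cork_block below 0.02 m), for 0.2 s.
2. the flask sits in the black ring, level, centred and let go, with the knob still out (value of joint vent_knob above 0.0155 m and distance between flask_bulb and ring_seat below 0.005 m and angle between flask's own z axis and vertical below 0.14 rad and contact force between the fingers and flask below 0.2 N), for 0.3 s.
At the end, for the whole second after the job is handed in: The red knob is fully home (within 2.5 mm); the flask rests in the black ring, bulb centre within 5 mm of the seated place, neck within 8 degrees of vertical, at rest and released (value of joint vent_knob below 0.0025 m and distance between flask_bulb and ring_seat below 0.005 m and angle between flask's own z axis and vertical below 0.14 rad and linear speed of flask below 0.02 m/s and angular speed of flask below 0.2 rad/s); the robot touches nothing.
It fails at once if the flask is tipped over (more than 40 degrees) (angle between flask's own z axis and vertical above 0.7 rad).
It fails at once if the flask is dropped (out of the fingers' grip it falls faster than 0.5 m/s, a fall of about 13 mm) (contact force between the fingers and flask below 0.05 N and linear speed of flask above 0.5 m/s).
It fails at once if the flask is rammed into the stand (more than 45 N) (contact force between flask and vent_unit above 45 N).
It fails at once if the specimen cup, the cartridge or the timer is moved by more than 20 mm (distance of any of specimen_cup, cartridge, timer from where it was at the start of the episode above 0.02 m).
It also fails if it takes over 70 s, if anything falls off the work surface, if the arm or the gripper's body presses on something with over 40 N, if the wrist force passes 120 N, or if a joint passes its speed limit or range.

## Robot

A 6-joint arm with a two-finger parallel gripper is mounted at the origin on a cart in front of the work surface, level with it; the furniture and walls round the work are solid. World frame = base frame: x ahead of the robot, y to its left, z up, the work surface at z = 0. Lengths are in m, angles in rad, forces in N, time in s.
With the tool pointing down it reaches from about 0.35 to 0.975 m from the base axis. Payload 4.9 kg.
Tool frame: the origin (TCP) lies at the very end of the fingers, on their centre line; the grasp point (between the pads) lies 19 mm behind it; z points along the fingers, y is the line along which they close (so a half turn about z gives the same grasp; the last joint's range is limited). The gripper opens to 85 mm and grips with 20 to 120 N. Pads are 22 mm wide; open, the fingers measure 114 mm over their backs; the gripper's body (76 mm by 85 mm) begins 54 mm behind the grasp point. The pads swing forward as they close: fully open they stand 13 mm farther back than shut.
Start: joints at [-1.464, 0.053, 1.613, -0, 1.476, -0.119], TCP at [0.14, -0.609, 0.231] pointing down, gripper open.
Joint ranges: [-3.01, 3.01], [-1.01, 2.22], [0.06, 2.58], [-1.02, 4.17], [0.09, 2.62], [-3.14, 3.14]. Speed limits (rad/s): [2.57, 2.57, 3.14, 3.14, 3.14, 3.14].

## Interface

Orientations are given as a rotation vector (axis times angle).
In Python, from station import ctrl gives the robot as it stands.
- The arm moves only by the tool jog_arm, never from a script. Its argument "plan" is a list of rows, each a list of 7 numbers: the shift along the tool's x, y, z in units of 0.02 m (1.0 is 0.02 m), then the turn, a rotation vector about the tool's x, y, z in units of 45 degrees (1.0 is 45 degrees), then the opening, from -1 (shut) to 1 (fully open). A call has 1 to 8 rows; each row shifts and turns the commanded pose from where the row before left it, along the tool's axes as they then stand; what a row does not reach is not made up. A row lasts 1/10 s, in which the tool goes at most 50 mm and 8.59 degrees, less where a joint would pass 70% of its speed; a pose out of reach is approached as far as the arm can. A call with a number of a shift or a turn outside -1 to 1 is refused whole. A call with a gripper value outside its range is refused whole. The fingers move at their own pace and stop on an object; "grip_force" is the grip in N (left out, the last holds). Time passes only in rows, so rows that do not move let the fingers close. It gives the time, the measured TCP pose, the force, the opening and the grip force at its end, in the units of the state.
- ctrl.get_obs(): the state, without advancing time (a new reading comes with each control period).
- ctrl.get_image(name): name is "scene" or "top"; returns (picture, depth): 420x560x3 uint8, red, green, blue; 420x560 float32, m along the optical axis (not along the pixel's ray), 0 where there is no reading.
- ctrl.camera_info(name): a dict with "camera_matrix" (3x3 intrinsics, pixels), "rvec" (rotation vector, rad) and "tvec" (3), from world to camera coordinates, as OpenCV has them. Camera axes: x right, y down, z forward; pixel columns grow to the right and rows downward; lengths in m; the calibration is good to about 2 mm. A picture is of the moment at which its call begins. camera_info takes no time and is no camera call.
- ctrl.finish_job(): hands the job in; it is judged then, once.
The state is a dict: "t": time; "q": joint angles; "dq": joint speeds; "effort": joint torques, N m; "tool_pos": TCP position; "tool_rot": TCP orientation; "contact_force": force on the tool from outside, world axes, zero at the start; "wrist_torque": the same for the moment, N m; "opening": finger opening in m; "grip_force": force on a finger pad.
Only numpy, scipy, OpenCV 4.12 (cv2) and the standard library are available. Lean on these libraries where they do the work, as an engineer would, in place of code of your own. Each camera call takes 0.05 s, during which the arm holds its last target. There are 200 camera calls.

## Working session

There is one attempt and no reset: what is moved stays moved. The work goes in short steps, Python scripts to look and compute and a tool call to move; the robot and the scene stay as the last step left them, time stands still between calls to the robot, and variables do not carry over. Pictures are saved under pics/ and viewed, at most 10 in all, crops included, and the job is handed in when it is done.

Besides the shell and the picture viewer there is one more tool, called as name(argument=value, ...) on one line, values as JSON. jog_arm: Moves the arm, as the interface text tells. Shifts and turns lie within -1 to 1; 1 stands for 0.02 m of shift or 45 degrees of turn. Its arguments: {"type":"object","properties":{"plan":{"type":"array"},"grip_force":{"type":"number"}},"required":["plan"]}

```bash
mkdir -p pics; ls; cat > h.py <<'E'
import numpy as np,cv2
from station import ctrl
from scipy.spatial.transform import Rotation as R
def cam(n):
    c=ctrl.camera_info(n);K=np.array(c["camera_matrix"]);Rm=cv2.Rodrigues(np.array(c["rvec"],float))[0];t=np.array(c["tvec"],float).ravel();return K,Rm,t
def ray(n,u,v):
    K,Rm,t=cam(n);d=Rm.T@np.linalg.solve(K,[u,v,1.]);return -Rm.T@t,d
def onz(n,u,v,z):
    o,d=ray(n,u,v);return o+d*(z-o[2])/d[2]
def cloud(n,dep):
    K,Rm,t=cam(n);v,u=np.mgrid[:dep.shape[0],:dep.shape[1]]
    p=np.stack([(u-K[0,2])/K[0,0]*dep,(v-K[1,2])/K[1,1]*dep,dep],-1);return (p-t)@Rm
def proj(n,P):
    K,Rm,t=cam(n);p=(Rm@np.asarray(P).T).T+t;p=p@K.T;return p[...,:2]/p[...,2:]
E
python3 - <<'E'
from h import *
for n in("scene","top"):
    im,d=ctrl.get_image(n);cv2.imwrite(f"pics/{n}0.png",im[...,::-1]);np.save(f"{n}0.npy",d);np.save(f"{n}0i.npy",im)
    K,Rm,t=cam(n);print(n,K[0,0],-Rm.T@t,Rm[2])
print(ctrl.get_obs())
E
```

```text
pics
scene 518.8630264051748 [-0.2476898  -1.07919105  0.80950759] [ 0.50053468  0.74566783 -0.43982328]
top 452.0047863499941 [0.33495357 0.0577638  1.33383576] [ 0.12616799 -0.00455325 -0.99199844]
{'t': 0.1, 'q': array([-1.46404363e+00,  5.33300101e-02,  1.61418044e+00,  3.93796729e-05,
        1.47598436e+00, -1.18964970e-01]), 'dq': array([ 0.000634  , -0.00155454, -0.00174289, -0.00049872, -0.0001206 ,
       -0.00058761]), 'effort': array([-2.08270802e-03, -3.94908500e+01, -3.71365571e+01, -1.49023158e-04,
        3.98889097e-03,  4.80572638e-06]), 'tool_pos': array([ 0.13985019, -0.60856954,  0.23014748]), 'tool_rot': array([-3.11971735e+00, -3.53584225e-01, -7.97689702e-05]), 'contact_force': array([0.40657263, 0.32882453, 0.10579491]), 'wrist_torque': array([-0.01196474,  0.00878854,  0.00067585]), 'grip_force': 0.0, 'opening': 0.08515635019987924}
```

View pics/scene0.png

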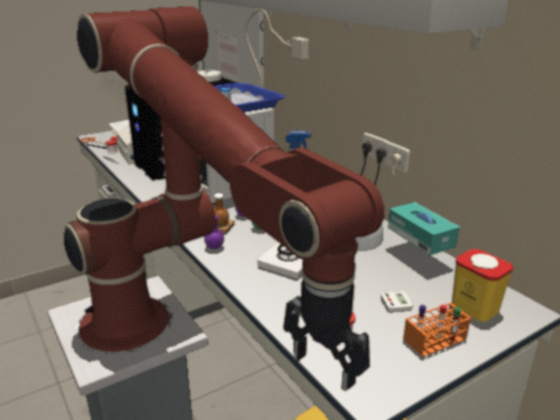

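View pics/top0.png

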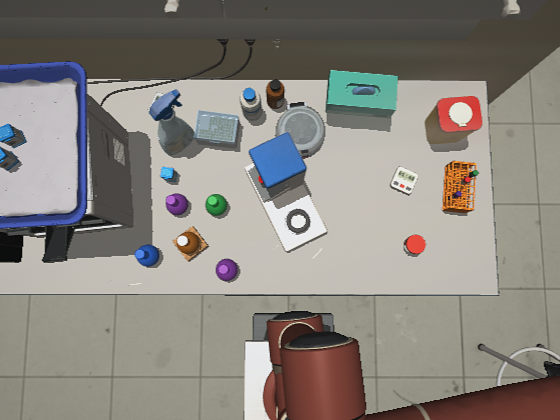

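The scene view shows the arm hiding most of the stand. In the top view the ring is at about (299,221), the brow at (277,160) with the red knob at (261,180), and the amber flask at (188,242). I'll measure from the top view first.

```bash
python3 - <<'E'
from h import *
im=np.load("top0i.npy");d=np.load("top0.npy");C=cloud("top",d)
hsv=cv2.cvtColor(im,cv2.COLOR_RGB2HSV);H,S,V=[hsv[...,i].astype(int) for i in range(3)]
v,u=np.mgrid[:420,:560]
box=lambda a,b,c,e:(u>=a)&(u<=b)&(v>=c)&(v<=e)
def rect(m,name,z=None):
    q=C[m];zz=np.median(q[:,2]);r=cv2.minAreaRect(q[:,:2].astype(np.float32));print(name,m.sum(),"z",zz.round(4),"mean",q.mean(0).round(4),"rect",np.round(r[0],4),np.round(r[1],4),round(r[2],1));return r
rect(box(240,310,120,200)&(H>95)&(H<125)&(S>120)&(C[...,2]>.19),"brow")
w=box(235,335,130,260)&(abs(C[...,2]-.03)<.006)
r=rect(w,"base")
ring=box(280,318,200,240)&(V<90);rect(ring,"ring");print(C[ring][:,2].min(),C[ring][:,2].max())
k=box(250,275,165,195)&((H<8)|(H>172))&(S>130)&(V>70);rect(k,"knob");print(np.c_[u[k],v[k]].mean(0), np.round(C[k][np.argsort(C[k][:,2])][::4],4))
am=box(172,208,225,262)
rect(am&(C[...,2]>.112),"stopper")
rect(am&(C[...,2]>.012)&(C[...,2]<.026)&(S>70),"cork")
b=am&(C[...,2]>.04)&(C[...,2]<.085);q=C[b]
A=np.c_[2*q,np.ones(len(q))];s=np.linalg.lstsq(A,(q**2).sum(1),rcond=None)[0];print("sphere",s[:3],np.sqrt(s[3]+s[:3]@s[:3]),b.sum())
for n,bx in dict(cup=(400,430,232,256),timer=(385,422,160,198),cart=(155,180,160,185)).items():
    m=box(*bx)&(C[...,2]>.008);rect(m,n)
print("bench z",np.median(C[270:285,300:400,2]))
E
```

```text
brow 1879 z 0.2288 mean [0.6229 0.0655 0.2311] rect [0.5183 0.0384] [0.3459 0.1277] 14.2
base 2295 z 0.0308 mean [0.5137 0.022  0.0308] rect [0.5869 0.0564] [0.3615 0.2677] 0.8
ring 217 z 0.0554 mean [0.4898 0.0034 0.058 ] rect [ 0.4264 -0.0016] [0.0964 0.1956] 83.3
-0.0014393471797704666 1.3338357620577677
knob 21 z 0.0957 mean [0.6043 0.1149 0.086 ] rect [0.6059 0.1161] [0.0279 0.0062] 28.7
[259.80952381 179.38095238] [[0.6162 0.1218 0.0496]
 [0.6034 0.1157 0.0541]
 [0.6004 0.1166 0.0956]
 [0.6089 0.1167 0.096 ]
 [0.5995 0.1137 0.0997]
 [0.6021 0.1164 0.1008]]
stopper 96 z 0.1236 mean [0.4228 0.3023 0.1988] rect [0.3782 0.1976] [0.2914 0.0276] 67.4
cork 229 z 0.0203 mean [0.4253 0.3092 0.0203] rect [0.4294 0.3193] [0.0737 0.0732] 38.1
sphere [0.4290706  0.31912809 0.04820773] 0.030295077633214013 297
cup 334 z 0.054 mean [ 0.4248 -0.3214  0.067 ] rect [ 0.3961 -0.1469] [0.0536 0.4239] 9.4
timer 519 z 0.0167 mean [ 0.6146 -0.3049  0.0395] rect [ 0.48   -0.1682] [0.1301 0.5209] 46.7
cart 200 z 0.0551 mean [0.6226 0.3752 0.0732] rect [0.5049 0.2316] [0.4843 0.042 ] 50.6
bench z 0.000989638814896158
```

```bash
python3 - <<'E'
import cv2
im=cv2.imread("pics/top0.png")[130:280,130:340];cv2.imwrite("pics/c1.png",cv2.resize(im,None,fx=3.8,fy=3.8,interpolation=cv2.INTER_CUBIC))
E
```

```text
(no output)
```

View pics/c1.png

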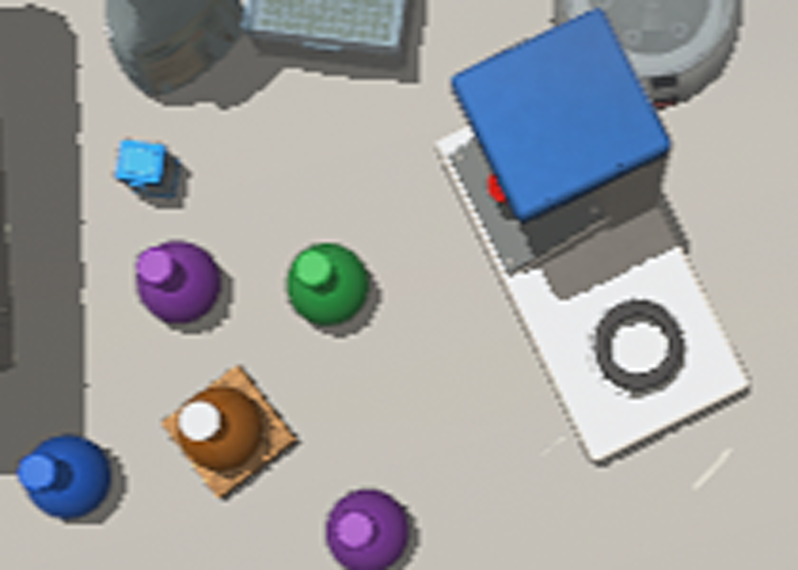

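The crop confirms the layout: ring centre at full-image (298,221), amber flask upright in its cork at (188,242), and the knob peeking out at (261,179) left of the brow. Some depth readings are invalid, so I'll filter them and fit the stand pose.

```bash
python3 - <<'E'
from h import *
im=np.load("top0i.npy");d=np.load("top0.npy");C=cloud("top",d);ok=d>.3
hsv=cv2.cvtColor(im,cv2.COLOR_RGB2HSV);H,S,V=[hsv[...,i].astype(int) for i in range(3)]
v,u=np.mgrid[:420,:560]
box=lambda a,b,c,e:ok&(u>=a)&(u<=b)&(v>=c)&(v<=e)
def rect(m,name):
    q=C[m];r=cv2.minAreaRect(q[:,:2].astype(np.float32));print(name,m.sum(),"med",np.median(q,0).round(4),"rect",np.round(r[0],4),np.round(r[1],4),round(r[2],1));return r
bl=(H>95)&(H<125)&(S>120)
# pixel-edge method: brow contour onto z=.228
m=((u>240)&(u<312)&(v>125)&(v<200)&bl).astype(np.uint8)
c=max(cv2.findContours(m,0,2)[0],key=cv2.contourArea);P=np.array([onz("top",*p[0],.228)[:2] for p in c],np.float32)
print("brow ray rect",cv2.minAreaRect(P))
rect(box(240,312,125,200)&bl&(abs(C[...,2]-.228)<.008),"brow")
w=(box(235,335,195,260)&(abs(C[...,2]-.03)<.005)&(V>120));rect(w,"base right")
w=(box(235,335,130,260)&(abs(C[...,2]-.03)<.005));n,l,s,_=cv2.connectedComponentsWithStats(w.astype(np.uint8));i=1+s[1:,4].argmax();rect(l==i,"base cc")
ring=((u>280)&(u<318)&(v>200)&(v<240)&(V<95)).astype(np.uint8)
cs=cv2.findContours(ring,cv2.RETR_CCOMP,cv2.CHAIN_APPROX_NONE)[0]
for c in cs:
    if len(c)>12:
        e=cv2.fitEllipse(c);print("ell",np.round(e,1) if 0 else e, onz("top",*e[0],.055).round(4))
rg=box(280,318,200,240)&(V<95)&(abs(C[...,2]-.055)<.006);rect(rg,"ring top")
am=box(172,208,225,262)
st=((u>172)&(u<200)&(v>225)&(v<255)&(S<60)&(V>200)).astype(np.uint8)
n,l,s,ce=cv2.connectedComponentsWithStats(st)
for i in range(1,n):
    if s[i,4]>15: print("stopper",s[i],ce[i],onz("top",*ce[i],.123).round(4))
rect(am&(C[...,2]>.116)&(C[...,2]<.13),"stopper d")
E
```

```text
brow ray rect ((0.6238758563995361, 0.06583123654127121), (0.10874918103218079, 0.11237767338752747), 26.414081573486328)
brow 1873 med [0.6232 0.0656 0.2288] rect [0.6245 0.0654] [0.1084 0.1116] 26.7
base right 1832 med [0.5008 0.02   0.0307] rect [0.5166 0.0204] [0.1828 0.1357] 26.2
base cc 1979 med [0.5143 0.0256 0.0306] rect [0.5592 0.0415] [0.2796 0.1358] 26.4
ell ((297.7981872558594, 220.61505126953125), (22.08162498474121, 22.947595596313477), 158.6512908935547) [0.4915 0.0069 0.055 ]
ell ((297.76788330078125, 220.77256774902344), (15.875669479370117, 16.461748123168945), 81.05673217773438) [0.4911 0.007  0.055 ]
ring top 214 med [0.4908 0.0065 0.0558] rect [0.4933 0.0062] [0.063  0.0638] 89.9
stopper [177 236  10  10  77] [181.64935065 240.18181818] [0.4293 0.3212 0.123 ]
stopper d 89 med [0.4295 0.3183 0.1234] rect [0.4286 0.3193] [0.0266 0.027 ] 42.6
```

```bash
cat >> h.py <<'E'
xs=np.array([.4446,-.8957,0]);ys=np.array([.8957,.4446,0]);ez=np.array([0,0,1.]);O=np.array([.5612,.0358,0])
def W(p):return O+p[0]*xs+p[1]*ys+p[2]*ez
def S_(P):
    q=np.asarray(P)-O;return np.stack([q@xs,q@ys,q[...,2]],-1)
def rot(z,y):
    z=z/np.linalg.norm(z);y=y-z*(y@z);y/=np.linalg.norm(y);return np.c_[np.cross(y,z),y,z]
def need(pos,Rt=None):
    o=ctrl.get_obs();Rc=R.from_rotvec(o["tool_rot"]).as_matrix();p=o["tool_pos"]
    print("t",round(o["t"],2),"pos",p.round(4),"q",o["q"].round(2),"open",round(o["opening"],4),"F",o["contact_force"].round(1))
    print("tool axes x,y,z",Rc.T.round(3).tolist())
    if pos is not None: print("shift now-frame units",(Rc.T@(pos-p)/.02).round(3))
    if Rt is not None: 
        print("turn units",(R.from_matrix(Rc.T@Rt).as_rotvec()/(np.pi/4)).round(3))
        if pos is not None: print("shift in target frame",(Rt.T@(pos-p)/.02).round(3))
def tilt(deg,s=1): # approach dir tilted deg from vertical to stand's front
    a=np.radians(deg);return rot(np.sin(a)*xs-np.cos(a)*ez,s*ys)
E
python3 - <<'E'
from h import *
im=np.load("top0i.npy");d=np.load("top0.npy");C=S_(cloud("top",d));ok=d>.3
hsv=cv2.cvtColor(im,cv2.COLOR_RGB2HSV);H,Sa,V=[hsv[...,i].astype(int) for i in range(3)]
v,u=np.mgrid[:420,:560]
b=ok&(u>245)&(u<285)&(v>160)&(v<205)
k=b&((H<8)|(H>172))&(Sa>130)&(V>70);q=C[k];print((q[np.argsort(q[:,1])]*1e3).round(0).astype(int).tolist())
g=b&(Sa<40)&(V<160)&(V>60)&(C[...,2]>.032)&(C[...,2]<.09)&(C[...,1]>.02);q=C[g];a=np.c_[q[:,0],np.ones(len(q))]
r=cv2.fitLine((q[:,[0,2]]*1e3).astype(np.float32),cv2.DIST_HUBER,0,.01,.01).ravel();print(len(q),"panel",r,np.degrees(np.arctan2(r[1],r[0])),q.min(0),q.max(0))
for s in(1,-1):
    print(s);need(np.array([.55,.2,.38]),tilt(40,s))
E
```

```text
[[-50, 62, 98], [-52, 64, 92], [-49, 65, 95], [-51, 66, 96], [-54, 67, 97], [-50, 68, 100], [-53, 69, 100], [-49, 71, 96], [-55, 71, 96], [-51, 72, 96], [-54, 73, 101], [-53, 73, 54], [-50, 75, 96], [-49, 77, 100], [-52, 77, 94], [-54, 78, 50], [-51, 79, 96], [-50, 80, 100], [-54, 84, 51], [-53, 87, 50], [-51, 90, 52]]
400 panel [  0.85919356   0.5116507  -44.34029     56.659187  ] 30.773842 [-0.06899787  0.02004778  0.03296278] [0.00701316 0.12474794 0.0895128 ]
1
t 0.1 pos [ 0.1399 -0.6086  0.2301] q [-1.46  0.05  1.61  0.    1.48 -0.12] open 0.0852 F [0.4 0.3 0.1]
tool axes x,y,z [[0.975, 0.224, 0.0], [0.224, -0.975, -0.002], [-0.0, 0.002, -1.0]]
shift now-frame units [ 29.037 -34.827  -7.419]
turn units [-0.8   -0.632 -2.194]
shift in target frame [ 15.94   36.344 -23.156]
-1
t 0.1 pos [ 0.1399 -0.6086  0.2301] q [-1.46  0.05  1.61  0.    1.48 -0.12] open 0.0852 F [0.4 0.3 0.1]
tool axes x,y,z [[0.975, 0.224, 0.0], [0.224, -0.975, -0.002], [-0.0, 0.002, -1.0]]
shift now-frame units [ 29.037 -34.827  -7.419]
turn units [-0.594  0.752  1.626]
shift in target frame [-15.94  -36.344 -23.156]
```

jog_arm(plan=[[0,0,-1,0,0,-0.19,1],[0,0,-1,0,0,-0.19,1],[0,0,-1,0,0,-0.19,1],[0,0,-1,0,0,-0.19,1],[0,0,-1,0,0,-0.19,1],[0,0,-1,0,0,-0.19,1],[0,0,-1,0,0,-0.19,1],[0,0,0,0,0,-0.19,1]])

```text
t: 0.9
tool_pos: [0.14, -0.61, 0.375]
tool_rot: [2.373, 2.052, -0.005]
contact_force: [0.8, 0.0, 0.6]
opening: 0.0858
grip_force: 0.0
```

jog_arm(plan=[[0,0,0,0,0,-0.19,1],[0,0,0,0,0,-0.19,1],[0,0,0,0,0,-0.19,1],[0,0,0,0,0,-0.19,1],[0,0,0,0,0,0,1]])

```text
t: 1.4
tool_pos: [0.1399, -0.6089, 0.3706]
tool_rot: [-1.676, -2.657, -0.001]
contact_force: [0.3, 0.7, 0.6]
opening: 0.0855
grip_force: 0.0
```

```bash
python3 -c "
from h import *
need(np.array([.55,.2,.37]),tilt(40))"
```

```text
t 1.4 pos [ 0.1399 -0.6089  0.3706] q [-1.46  0.01  1.43 -0.    1.7  -1.91] open 0.0855 F [0.3 0.7 0.6]
tool axes x,y,z [[-0.431, 0.902, 0.001], [0.902, 0.431, 0.0], [-0.0, 0.001, -1.0]]
shift now-frame units [27.667 35.931  0.072]
turn units [-0.006 -0.89  -0.019]
shift in target frame [ 20.788  36.351 -17.405]
```

jog_arm(plan=[[0.77,1,0,0,0,0,1],[0.77,1,0,0,0,0,1],[0.77,1,0,0,0,0,1],[0.77,1,0,0,0,0,1],[0.77,1,0,0,0,0,1],[0.77,1,0,0,0,0,1],[0.77,1,0,0,0,0,1],[0.77,1,0,0,0,0,1]])

```text
t: 2.2
tool_pos: [0.2315, -0.4279, 0.371]
tool_rot: [-1.68, -2.654, -0.0]
contact_force: [0.2, 0.1, -0.2]
opening: 0.0854
grip_force: 0.0
```

jog_arm(plan=[[0.77,1,0,0,0,0,1],[0.77,1,0,0,0,0,1],[0.77,1,0,0,0,0,1],[0.77,1,0,0,0,0,1],[0.77,1,0,0,0,0,1],[0.77,1,0,0,0,0,1],[0.77,1,0,0,0,0,1],[0.77,1,0,0,0,0,1]])

```text
t: 3.0
tool_pos: [0.3227, -0.2478, 0.3711]
tool_rot: [-1.681, -2.654, -0.0]
contact_force: [0.5, 0.8, -0.6]
opening: 0.0856
grip_force: 0.0
```

jog_arm(plan=[[0.77,1,0,0,0,0,1],[0.77,1,0,0,0,0,1],[0.77,1,0,0,0,0,1],[0.77,1,0,0,0,0,1],[0.77,1,0,0,0,0,1],[0.77,1,0,0,0,0,1],[0.77,1,0,0,0,0,1],[0.77,1,0,0,0,0,1]])

```text
t: 3.8
tool_pos: [0.4139, -0.0676, 0.3711]
tool_rot: [-1.68, -2.654, 0.0]
contact_force: [0.7, -0.2, 0.8]
opening: 0.0855
grip_force: 0.0
```

jog_arm(plan=[[0.77,1,0,0,0,0,1],[0.77,1,0,0,0,0,1],[0.77,1,0,0,0,0,1],[0.77,1,0,0,0,0,1],[0.77,1,0,0,0,0,1],[0.77,1,0,0,0,0,1],[0.77,1,0,0,0,0,1],[0.77,1,0,0,0,0,1]])

```text
t: 4.6
tool_pos: [0.5052, 0.1125, 0.3709]
tool_rot: [-1.68, -2.654, 0.001]
contact_force: [0.5, -0.7, -0.1]
opening: 0.0854
grip_force: 0.0
```

jog_arm(plan=[[0.77,1,0,0,0,0,1],[0.77,1,0,0,0,0,1],[0.77,1,0,0,0,0,1],[0.77,1,0,0,0,0,1],[0,0,0,0,-0.18,0,1],[0,0,0,0,-0.18,0,1],[0,0,0,0,-0.18,0,1],[0,0,0,0,-0.18,0,1]])

```text
t: 5.4
tool_pos: [0.5507, 0.2019, 0.3723]
tool_rot: [1.405, 2.22, -0.408]
contact_force: [0.5, -0.2, -0.8]
opening: 0.0854
grip_force: 0.0
```

```bash
python3 - <<'E'
from h import *
need(W([-.038,.071,.093])-tilt(38)[:,2]*(.10-.019),tilt(38))
im,d=ctrl.get_image("scene");np.save("scene1.npy",d);np.save("scene1i.npy",im)
p=proj("scene",np.array([W([-.038,.071,.093]),W([-.005,-.075,.055]),[.429,.319,.099]]));print(p.round(1))
cx,cy=p[:2].mean(0).astype(int);x0=max(cx-60,0);y0=max(cy-50,0);print(x0,y0)
c=im[y0:y0+90,x0:x0+120,::-1];cv2.imwrite("pics/s1.png",cv2.resize(c,None,fx=6,fy=6,interpolation=cv2.INTER_CUBIC))
E
```

```text
t 5.4 pos [0.5507 0.2019 0.3723] q [ 0.48 -0.07  1.57 -0.57  1.64  0.  ] open 0.0854 F [ 0.5 -0.2 -0.8]
tool axes x,y,z [[-0.359, 0.761, -0.541], [0.903, 0.429, 0.004], [0.235, -0.487, -0.841]]
shift now-frame units [ 3.072  0.344 10.833]
turn units [-0.009 -0.117 -0.021]
shift in target frame [ 4.049  0.329 10.507]
[[301.8 214.7]
 [287.7 248. ]
 [218.5 201.5]]
234 181
```

View pics/s1.png

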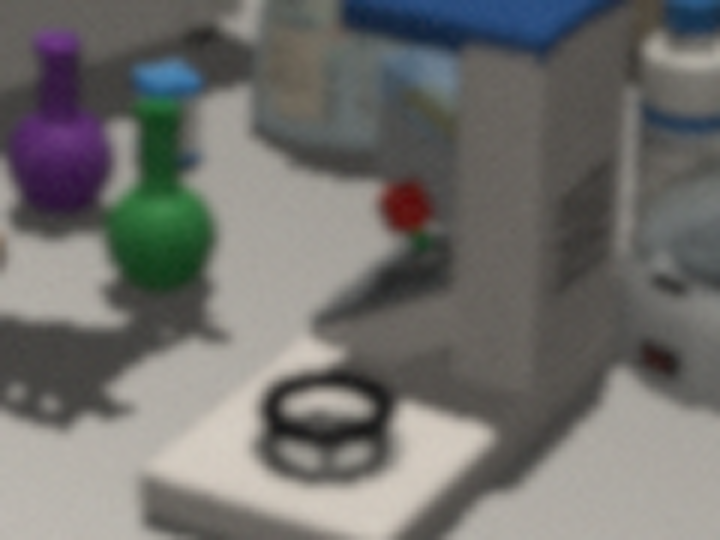

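The crop shows the knob head at full-image (301.7,215.3), where I predicted (301.8,214.7), and the ring where expected. Now I approach along the knob's axis.

jog_arm(plan=[[0,0,0,0,-0.117,-0.02,1],[0.8,0.07,1,0,0,0,1],[0.8,0.07,1,0,0,0,1],[0.8,0.07,1,0,0,0,1],[0.8,0.07,1,0,0,0,1],[0.8,0.07,1,0,0,0,1],[0,0,1,0,0,0,1],[0,0,1,0,0,0,1]])

```text
t: 6.25
tool_pos: [0.5651, 0.1837, 0.2099]
tool_rot: [1.345, 2.166, -0.468]
contact_force: [0.6, -0.2, 0.0]
opening: 0.0855
grip_force: 0.0
```

jog_arm(plan=[[0,0,1,0,0,0,1],[0,0,1,0,0,0,1],[0,0,1,0,0,0,1],[0,0,0.5,0,0,0,1],[0,0,0,0,0,0,1]])

```text
t: 6.75
tool_pos: [0.5831, 0.1444, 0.1544]
tool_rot: [1.345, 2.167, -0.471]
contact_force: [-0.3, 0.2, -0.8]
opening: 0.0854
grip_force: 0.0
```

```bash
python3 - <<'E'
from h import *
need(W([-.038,.071,.093])+tilt(38)[:,2]*.016,tilt(38))
E
```

```text
t 6.75 pos [0.5831 0.1444 0.1544] q [ 0.4   0.09  1.8  -0.69  1.29  0.16] open 0.0854 F [-0.3  0.2 -0.8]
tool axes x,y,z [[-0.355, 0.708, -0.61], [0.898, 0.44, -0.011], [0.261, -0.552, -0.792]]
shift now-frame units [-0.095  0.21   4.741]
turn units [-0.015 -0.009  0.004]
shift in target frame [-0.062  0.154  4.744]
```

jog_arm(plan=[[0,0.1,0.9,0,0,0,1],[0,0.1,0.9,0,0,0,1],[-0.06,0,0.9,0,0,0,1],[0,0,0.9,0,0,0,1],[0,0,0.9,0,0,0,1],[0,0,0.2,0,0,0,1],[0,0,0,0,0,0,1]])

```text
t: 7.45
tool_pos: [0.6123, 0.094, 0.0813]
tool_rot: [1.343, 2.167, -0.471]
contact_force: [0.7, -0.0, -0.3]
opening: 0.0856
grip_force: 0.0
```

jog_arm(plan=[[0,0,0,0,0,0,-1],[0,0,0,0,0,0,-1],[0,0,0,0,0,0,-1],[0,0,0,0,0,0,-1],[0,0,0,0,0,0,-1],[0,0,0,0,0,0,-1]], grip_force=50)

```text
t: 8.05
tool_pos: [0.6123, 0.0949, 0.0833]
tool_rot: [1.343, 2.166, -0.469]
contact_force: [-5.7, 0.7, 5.1]
opening: 0.0258
grip_force: 49.0
```

```bash
python3 - <<'E'
from h import *
need(W([-.038,.071,.093])+tilt(38)[:,2]*.016,tilt(38))
print(ctrl.get_obs()["grip_force"])
n=-.5*xs+.866*ez;Rc=R.from_rotvec(ctrl.get_obs()["tool_rot"]).as_matrix();print("pull 18mm:",(Rc.T@n*.018/.02).round(3))
E
```

```text
t 8.05 pos [0.6123 0.0949 0.0833] q [ 0.31  0.19  1.83 -0.73  1.14  0.17] open 0.0258 F [-5.7  0.7  5.1]
tool axes x,y,z [[-0.355, 0.707, -0.611], [0.897, 0.442, -0.009], [0.263, -0.552, -0.791]]
shift now-frame units [ 0.007 -0.053  0.177]
turn units [-0.012 -0.007  0.004]
shift in target frame [ 0.008 -0.054  0.176]
48.98694329895079
pull 18mm: [-0.12  -0.009 -0.892]
```

jog_arm(plan=[[-0.03,0,-0.2,0,0,0,-1],[-0.03,0,-0.2,0,0,0,-1],[-0.03,0,-0.2,0,0,0,-1],[-0.03,0,-0.2,0,0,0,-1],[-0.02,0,-0.2,0,0,0,-1],[0,0,0,0,0,0,-1],[0,0,0,0,0,0,-1]])

```text
t: 8.75
tool_pos: [0.6082, 0.1031, 0.099]
tool_rot: [1.341, 2.167, -0.469]
contact_force: [3.4, -4.2, -5.6]
opening: 0.0255
grip_force: 53.4
```

```bash
python3 - <<'E'
from h import *
need(None)
n=-.5*xs+.866*ez;p=ctrl.get_obs()["tool_pos"]-np.array([.6123,.0949,.0833]);print("along n",p@n,p)
im,d=ctrl.get_image("scene");c=im[181:271,234:354,::-1];cv2.imwrite("pics/s2.png",cv2.resize(c,None,fx=5,fy=5,interpolation=cv2.INTER_CUBIC))
E
```

```text
t 8.75 pos [0.6082 0.1031 0.099 ] q [ 0.32  0.17  1.83 -0.72  1.17  0.16] open 0.0255 F [ 3.4 -4.2 -5.6]
tool axes x,y,z [[-0.356, 0.707, -0.611], [0.897, 0.443, -0.01], [0.264, -0.551, -0.791]]
along n 0.018197585534388588 [-0.00408695  0.00818536  0.01573123]
```

View pics/s2.png

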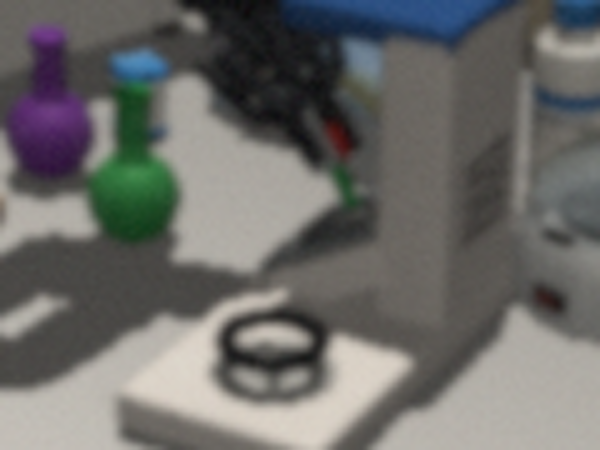

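The stem shows longer, so the knob is out, with 18.2 mm of travel measured. I'll release and retreat.

jog_arm(plan=[[0,0,0,0,0,0,1],[0,0,0,0,0,0,1],[0,0,0,0,0,0,1],[0,0,0,0,0,0,1],[0,0,-0.5,0,0,0,1],[0,0,-1,0,0,0,1],[0,0,-1,0,0,0,1],[0,0,-1,0,0,0,1]])

```text
t: 9.6
tool_pos: [0.5897, 0.143, 0.1567]
tool_rot: [1.342, 2.166, -0.468]
contact_force: [0.5, -0.0, 0.6]
opening: 0.0853
grip_force: 0.0
```

jog_arm(plan=[[0,0,-1,0,0,0,1],[0,0,-1,0,0,0,1],[0,0,-1,0,0,0,1],[0,0,-1,0,0,0,1],[0,0,-1,0,0.19,0,1],[0,0,-1,0,0.19,0,1],[0,0,-1,0,0.19,0,1],[0,0,-1,0,0.19,0,1]])

```text
t: 10.4
tool_pos: [0.5544, 0.2179, 0.2934]
tool_rot: [1.631, 2.633, -0.052]
contact_force: [-0.4, 0.6, 0.1]
opening: 0.0853
grip_force: 0.0
```

```bash
python3 - <<'E'
from h import *
im,d=ctrl.get_image("scene");v,u=np.mgrid[:420,:560]
hsv=cv2.cvtColor(im,cv2.COLOR_RGB2HSV);H,S,V=[hsv[...,i].astype(int) for i in range(3)]
k=(u>285)&(u<320)&(v>195)&(v<230)&((H<8)|(H>172))&(S>130)
print("red centroid",k.sum(),u[k].mean(),v[k].mean())
n=np.array([-.5,0,.866]);c=np.array([-.038,.071,.093]);print(proj("scene",np.array([W(c),W(c+.018*n)])).round(1))
# flask triangulation
f=(u>195)&(u<240)&(v>180)&(v<240)&(H>5)&(H<18)&(S>140);print("amber",f.sum(),u[f].min(),u[f].max(),v[f].min(),v[f].max())
print("pred bulb,stopper",proj("scene",np.array([[.429,.319,.045],[.429,.319,.118]])).round(1))
c=im[170:245,180:280,::-1];cv2.imwrite("pics/s3.png",cv2.resize(c,None,fx=6,fy=6,interpolation=cv2.INTER_CUBIC))
need(np.array([.429,.319,.17]),tilt(0))
E
```

```text
red centroid 47 298.7659574468085 209.48936170212767
[[301.8 214.7]
 [299.3 209.6]]
amber 218 212 227 200 225
pred bulb,stopper [[219.3 216.3]
 [218.2 196.2]]
t 10.45 pos [0.5574 0.2155 0.2982] q [ 0.27 -0.05  1.6  -0.05  1.57 -0.19] open 0.0857 F [ 2.2 -2.2  3.1]
tool axes x,y,z [[-0.441, 0.896, -0.054], [0.897, 0.441, 0.001], [0.025, -0.048, -0.999]]
shift now-frame units [ 7.815 -3.485  5.991]
turn units [ 0.002  0.069 -0.005]
shift in target frame [ 7.491 -3.449  6.411]
```

View pics/s3.png

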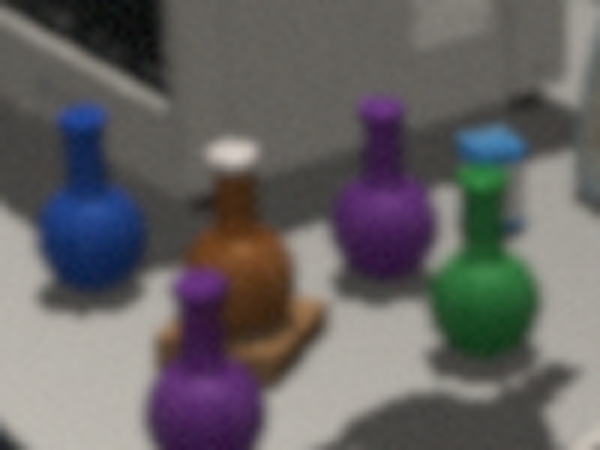

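The crop shows the amber flask upright with its stopper at (218.7,195.8), where I predicted (218.2,196.2). The knob's centroid matches its out position. Next, over the flask.

jog_arm(plan=[[0,0,0,0,0.069,0,1],[1,-0.5,0,0,0,0,1],[1,-0.5,0,0,0,0,1],[1,-0.5,0,0,0,0,1],[1,-0.5,0,0,0,0,1],[1,-0.5,0,0,0,0,1],[1,-0.5,0.5,0,0,0,1],[1,-0.45,1,0,0,0,1]])

```text
t: 11.25
tool_pos: [0.4306, 0.3121, 0.2621]
tool_rot: [1.655, 2.665, -0.012]
contact_force: [0.3, 0.3, -0.3]
opening: 0.0853
grip_force: 0.0
```

jog_arm(plan=[[0.5,0,1,0,0,0,1],[0,0,1,0,0,0,1],[0,0,1,0,0,0,1],[0,0,1,0,0,0,1],[0,0,0.7,0,0,0,1],[0,0,0,0,0,0,1]])

```text
t: 11.85
tool_pos: [0.4242, 0.3185, 0.1635]
tool_rot: [-1.657, -2.668, 0.024]
contact_force: [-0.3, -0.3, 0.7]
opening: 0.0853
grip_force: 0.0
```

```bash
python3 - <<'E'
from h import *
need(np.array([.429,.319,.081]),tilt(0))
E
```

```text
t 11.85 pos [0.4242 0.3185 0.1635] q [ 0.51 -0.11  1.89 -0.01  1.38  0.05] open 0.0853 F [-0.3 -0.3  0.7]
tool axes x,y,z [[-0.443, 0.896, -0.007], [0.896, 0.443, -0.014], [-0.009, -0.012, -1.0]]
shift now-frame units [-0.053  0.284  4.121]
turn units [-0.017  0.009 -0.002]
shift in target frame [-0.083  0.228  4.124]
```

jog_arm(plan=[[-0.08,0.23,0,-0.017,0.009,0,1],[0,0,0.8,0,0,0,1],[0,0,0.8,0,0,0,1],[0,0,0.8,0,0,0,1],[0,0,0.8,0,0,0,1],[0,0,0.6,0,0,0,1],[0,0,0.3,0,0,0,1],[0,0,0,0,0,0,1]])

```text
t: 12.65
tool_pos: [0.4302, 0.3195, 0.0825]
tool_rot: [1.658, 2.668, 0.003]
contact_force: [0.4, 0.4, 1.0]
opening: 0.0852
grip_force: 0.0
```

jog_arm(plan=[[0,0,0,0,0,0,-1],[0,0,0,0,0,0,-1],[0,0,0,0,0,0,-1],[0,0,0,0,0,0,-1],[0,0,0,0,0,0,-1],[0,0,0,0,0,0,-1]], grip_force=40)

```text
t: 13.25
tool_pos: [0.4314, 0.3201, 0.0847]
tool_rot: [1.657, 2.666, 0.008]
contact_force: [-0.0, 0.8, 2.8]
opening: 0.0265
grip_force: 39.1
```

jog_arm(plan=[[0,0,-0.2,0,0,0,-1],[0,0,-0.5,0,0,0,-1],[0,0,-1,0,0,0,-1],[0,0,-1,0,0,0,-1],[0,0,-1,0,0,0,-1],[0,0,-1,0,0,0,-1],[0,0,-1,0,0,0,-1],[0,0,0,0,0,0,-1]])

```text
t: 14.05
tool_pos: [0.4322, 0.3205, 0.2019]
tool_rot: [1.656, 2.664, 0.016]
contact_force: [0.3, -0.3, -1.4]
opening: 0.0269
grip_force: 39.5
```

```bash
python3 - <<'E'
from h import *
need(np.array([.492,.0066,.17]),tilt(0))
im,d=ctrl.get_image("scene");c=im[150:245,180:300,::-1];cv2.imwrite("pics/s4.png",cv2.resize(c,None,fx=5,fy=5,interpolation=cv2.INTER_CUBIC))
E
```

```text
t 14.05 pos [0.4322 0.3205 0.2019] q [ 0.5  -0.14  1.85  0.    1.42  0.04] open 0.0269 F [ 0.3 -0.3 -1.4]
tool axes x,y,z [[-0.443, 0.897, 0.001], [0.897, 0.443, 0.011], [0.009, 0.006, -1.0]]
shift now-frame units [-15.401  -4.284   1.532]
turn units [ 0.014 -0.001 -0.003]
shift in target frame [-15.39   -4.299   1.597]
```

View pics/s4.png

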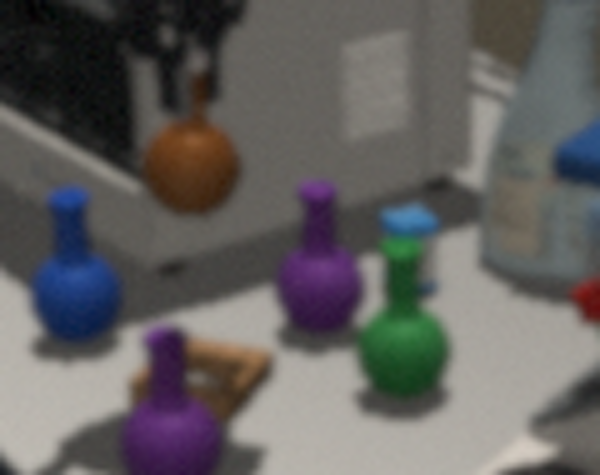

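The flask is lifted clear of the cork, with its bulb at about (218,183) in the full image, but the neck looks slightly leaned. I'll measure the bulb's offset from the tool axis.

```bash
cat > bulb.py <<'E'
from h import *
from scipy.optimize import least_squares
def meas(p0,r=35):
    o=ctrl.get_obs();Rc=R.from_rotvec(o["tool_rot"]).as_matrix();g=np.array(o["tool_pos"]) if p0 is None else np.array(p0)
    if p0 is None: g=g-np.array([0,0,.035])
    obs=[]
    for n in("scene","top"):
        im,d=ctrl.get_image(n);hsv=cv2.cvtColor(im,cv2.COLOR_RGB2HSV);H,S,V=[hsv[...,i].astype(int) for i in range(3)]
        c=proj(n,g);v,u=np.mgrid[:420,:560]
        m=((abs(u-c[0])<18)&(abs(v-c[1])<22)&(H>=4)&(H<20)&(S>130)&(V>25)).astype(np.uint8)
        k,l,s,_=cv2.connectedComponentsWithStats(m);m=(l==1+s[1:,4].argmax()).astype(np.uint8)
        D=cv2.distanceTransform(cv2.copyMakeBorder(m,1,1,1,1,0),2,5);
        mo=cv2.morphologyEx(m,cv2.MORPH_OPEN,cv2.getStructuringElement(2,(9,9)));vv,uu=np.nonzero(mo)
        ct=max(cv2.findContours(mo,0,1)[0],key=len);(cc,rr)=cv2.minEnclosingCircle(ct)
        K,Rm,t=cam(n);exp=K[0,0]*.032/(Rm@g+t)[2]
        nk=m*(1-mo);y,x=np.nonzero(nk)
        print(n,"pred",c.round(1),"circ",np.round(cc,1),round(rr,1),"exp r",exp.round(1),"cent",uu.mean().round(1),vv.mean().round(1),"bbox",cv2.boundingRect(mo))
        x0,y0,w,h=cv2.boundingRect(mo);obs.append((n,np.array([x0+(w-1)/2,y0+(h-1)/2]) if n=="scene" else np.array(cc)))
    P=least_squares(lambda P:np.concatenate([proj(n,P)-c for n,c in obs]),g)
    print("bulb",P.x.round(4),"res px",P.fun.round(2)); print("tcp",np.round(o["tool_pos"],4),"diff in tool",(Rc.T@(P.x-o["tool_pos"])).round(4));return P.x
E
python3 -c "
from bulb import *
meas(None)"
```

```text
scene pred [218.  182.6] circ [217.4 183.5] 8.8 exp r 10.0 cent 217.5 183.5 bbox (209, 175, 18, 18)Traceback (most recent call last):
  File "<string>", line 3, in <module>
    meas(None)
    ~~~~^^^^^^
  File "bulb.py", line 14, in meas
    ct=max(cv2.findContours(mo,0,1)[0],key=len);(cc,rr)=cv2.minEnclosingCircle(ct)
ValueError: max() iterable argument is empty
```

jog_arm(plan=[[-0.5,-0.4,-0.5,0,0,0,-1],[-1,-0.6,-0.5,0,0,0,-1],[-1,-0.6,0,0,0,0,-1],[-1,-0.6,0,0,0,0,-1],[-1,-0.6,0,0,0,0,-1],[-1,-0.6,0,0,0,0,-1],[-1,-0.6,0,0,0,0,-1],[-1,-0.3,0,0,0,0,-1]])

```text
t: 15.0
tool_pos: [0.4184, 0.1459, 0.2154]
tool_rot: [-1.658, -2.667, -0.003]
contact_force: [0.3, 0.6, -2.7]
opening: 0.0268
grip_force: 39.6
```

jog_arm(plan=[[-1,0,0,0,0,0,-1],[-1,0,0,0,0,0,-1],[-1,0,0,0,0,0,-1],[-1,0,0,0,0,0,-1],[-1,0,0,0,0,0,-1],[-1,0,0,0,0,0,-1],[-1,0,0,0,0,0,-1],[-0.5,0,0,0,0,0,-1]])

```text
t: 15.8
tool_pos: [0.4857, 0.0113, 0.2155]
tool_rot: [-1.66, -2.666, -0.004]
contact_force: [-0.9, -0.2, -1.6]
opening: 0.0266
grip_force: 39.6
```

jog_arm(plan=[[-0.3,0,0,0.014,0,0,-1],[0,0,0,0,0,0,-1],[0,0,0,0,0,0,-1]])

```text
t: 16.1
tool_pos: [0.4885, 0.0077, 0.2169]
tool_rot: [-1.655, -2.664, 0.008]
contact_force: [0.8, -0.3, -1.2]
opening: 0.0266
grip_force: 39.6
```

```bash
python3 - <<'E'
from h import *
need(np.array([.492,.0066,.16]),tilt(0))
o=ctrl.get_obs();g=o["tool_pos"];Rc=R.from_rotvec(o["tool_rot"]).as_matrix()
for n in("scene","top"):
    im,d=ctrl.get_image(n);hsv=cv2.cvtColor(im,cv2.COLOR_RGB2HSV);H,S,V=[hsv[...,i].astype(int) for i in range(3)]
    v,u=np.mgrid[:420,:560];b=g-[0,0,.040];c=proj(n,b)
    m=(abs(u-c[0])<25)&(abs(v-c[1])<35)&(H>=4)&(H<20)&(S>130)&(V>25)
    print(n,"pred bulb",c.round(1),"neck",proj(n,g-[0,0,0.005]).round(1),m.sum())
    if n=="scene":
        for r in range(v[m].min(),v[m].max()+1):
            x=u[m&(v==r)]; 
            if len(x): print(r,x.min(),x.max(),end=" | ")
    x0,y0=int(c[0])-50,int(c[1])-50;cv2.imwrite(f"pics/p_{n}.png",cv2.resize(im[y0:y0+100,x0:x0+100,::-1],None,fx=4,fy=4,interpolation=cv2.INTER_CUBIC))
a=cv2.imread("pics/p_scene.png");b=cv2.imread("pics/p_top.png");cv2.imwrite("pics/p5.png",np.hstack([a,b]))
E
```

```text
t 16.1 pos [0.4885 0.0077 0.2169] q [-0.14 -0.27  1.93 -0.    1.48 -0.59] open 0.0266 F [ 0.8 -0.3 -1.2]
tool axes x,y,z [[-0.443, 0.896, 0.002], [0.896, 0.443, -0.007], [-0.007, -0.002, -1.0]]
shift now-frame units [-0.13   0.153  2.845]
turn units [-0.009 -0.002 -0.002]
shift in target frame [-0.125  0.132  2.846]
scene pred bulb [287.  210.5] neck [287.1 199.2] 327
191 290 290 | 192 290 291 | 193 290 291 | 194 290 291 | 195 290 290 | 199 289 289 | 200 288 290 | 201 282 290 | 202 281 292 | 203 279 293 | 204 279 294 | 205 278 295 | 206 278 297 | 207 278 297 | 208 278 298 | 209 277 298 | 210 277 298 | 211 278 297 | 212 278 297 | 213 278 301 | 214 279 295 | 215 279 294 | 216 280 294 | 217 281 292 | 218 282 291 | 219 283 290 | top pred bulb [299.4 216. ] neck [300.  214.2] 1258
```

View pics/p5.png

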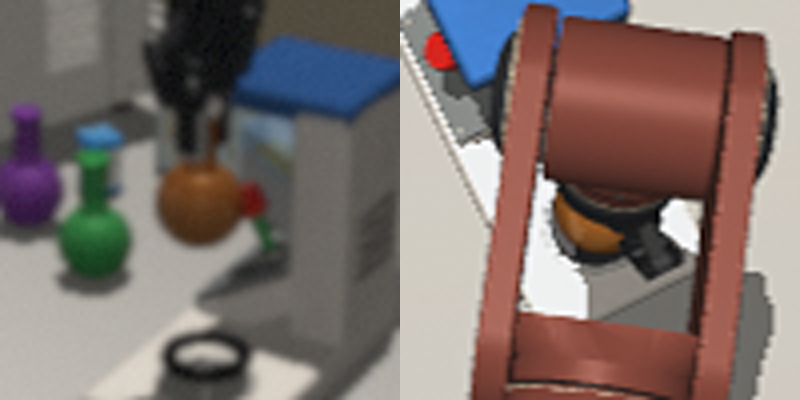

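The bulb appears at (287.5,210) in the scene view against a predicted (287,210.5), so it hangs straight under the tool and over the ring. Lowering.

jog_arm(plan=[[-0.125,0.13,0,-0.009,0,0,-1],[0,0,0.8,0,0,0,-1],[0,0,0.8,0,0,0,-1],[0,0,0.8,0,0,0,-1],[0,0,0.8,0,0,0,-1],[0,0,0.6,0,0,0,-1],[0,0,0.3,0,0,0,-1],[0,0,0,0,0,0,-1]])

```text
t: 17.0
tool_pos: [0.4913, 0.0062, 0.1337]
tool_rot: [-1.657, -2.666, 0.0]
contact_force: [0.2, 0.8, -1.8]
opening: 0.0268
grip_force: 39.6
```

```bash
python3 - <<'E'
from h import *
need(np.array([.492,.0066,.118]),tilt(0))
E
```

```text
t 17.0 pos [0.4913 0.0062 0.1337] q [-0.14 -0.19  2.01  0.    1.32 -0.6 ] open 0.0268 F [ 0.2  0.8 -1.8]
tool axes x,y,z [[-0.443, 0.897, 0.002], [0.897, 0.443, -0.002], [-0.003, 0.001, -1.0]]
shift now-frame units [0.001 0.041 0.784]
turn units [-0.002 -0.003 -0.003]
shift in target frame [0.002 0.039 0.784]
```

jog_arm(plan=[[0,0.04,0.15,0,0,0,-1],[0,0,0.15,0,0,0,-1],[0,0,0.15,0,0,0,-1],[0,0,0.1,0,0,0,-1],[0,0,0.05,0,0,0,-1],[0,0,0,0,0,0,-1]])

```text
t: 17.6
tool_pos: [0.4929, 0.0064, 0.1232]
tool_rot: [-1.658, -2.668, -0.001]
contact_force: [0.7, -0.3, -1.6]
opening: 0.0269
grip_force: 39.6
```

jog_arm(plan=[[0,0,0.05,0,0,0,-1],[0,0,0.05,0,0,0,-1],[0,0,0,0,0,0,-1]])

```text
t: 17.9
tool_pos: [0.4929, 0.0064, 0.1212]
tool_rot: [-1.658, -2.668, -0.001]
contact_force: [0.5, 0.4, -0.9]
opening: 0.0263
grip_force: 39.6
```

jog_arm(plan=[[0,0,0.05,0,0,0,-1],[0,0,0.05,0,0,0,-1],[0,0,0,0,0,0,-1]])

```text
t: 18.2
tool_pos: [0.4933, 0.0064, 0.1196]
tool_rot: [1.658, 2.668, 0.002]
contact_force: [-0.0, -0.1, -1.1]
opening: 0.0269
grip_force: 39.7
```

jog_arm(plan=[[0,0,0.05,0,0,0,-1],[0,0,0,0,0,0,-1]])

```text
t: 18.4
tool_pos: [0.4937, 0.0064, 0.1191]
tool_rot: [1.658, 2.667, 0.003]
contact_force: [0.6, -0.2, 2.2]
opening: 0.0264
grip_force: 39.8
```

jog_arm(plan=[[0,0,0,0,0,0,-0.3],[0,0,0,0,0,0,-0.1],[0,0,0,0,0,0,0.3],[0,0,0,0,0,0,1],[0,0,0,0,0,0,1],[0,0,0,0,0,0,1],[0,0,0,0,0,0,1]])

```text
t: 19.1
tool_pos: [0.4929, 0.0064, 0.1183]
tool_rot: [-1.658, -2.668, -0.001]
contact_force: [-0.9, -0.0, -0.4]
opening: 0.0859
grip_force: 0.0
```

```bash
python3 - <<'E'
from h import *
need(None);T=np.array([.492,.0066,.078])
im,d=ctrl.get_image("scene");hsv=cv2.cvtColor(im,cv2.COLOR_RGB2HSV);H,S,V=[hsv[...,i].astype(int) for i in range(3)]
v,u=np.mgrid[:420,:560];c=proj("scene",T);m=(abs(u-c[0])<16)&(abs(v-c[1])<16)&(H>=4)&(H<20)&(S>130)
r=[(i,u[m&(v==i)].min(),u[m&(v==i)].max()) for i in range(v[m].min(),v[m].max()+1) if (m&(v==i)).any()]
print("pred bulb",c.round(1),"stopper top",proj("scene",T+[0,0,.078]).round(1),r)
x0,y0=int(c[0])-50,int(c[1])-55;cv2.imwrite("pics/p6.png",cv2.resize(im[y0:y0+80,x0:x0+100,::-1],None,fx=5,fy=5,interpolation=cv2.INTER_CUBIC));print(x0,y0)
E
```

```text
t 19.1 pos [0.4929 0.0064 0.1183] q [-0.14 -0.17  2.02  0.    1.29 -0.6 ] open 0.0859 F [-0.9 -0.  -0.4]
tool axes x,y,z [[-0.443, 0.897, 0.001], [0.897, 0.443, 0.0], [-0.0, 0.001, -1.0]]
pred bulb [287.9 241.1] stopper top [288.2 217. ] [(226, np.int64(287), np.int64(291)), (227, np.int64(287), np.int64(291)), (228, np.int64(286), np.int64(291)), (229, np.int64(286), np.int64(292)), (230, np.int64(286), np.int64(292)), (231, np.int64(285), np.int64(293)), (232, np.int64(284), np.int64(294)), (233, np.int64(283), np.int64(295)), (234, np.int64(282), np.int64(296)), (235, np.int64(281), np.int64(296)), (236, np.int64(281), np.int64(296)), (237, np.int64(280), np.int64(297)), (238, np.int64(280), np.int64(297)), (239, np.int64(280), np.int64(297)), (240, np.int64(280), np.int64(297)), (241, np.int64(280), np.int64(297)), (242, np.int64(280), np.int64(297)), (243, np.int64(280), np.int64(297)), (244, np.int64(280), np.int64(297)), (245, np.int64(280), np.int64(297)), (246, np.int64(280), np.int64(297)), (247, np.int64(280), np.int64(297)), (248, np.int64(281), np.int64(296)), (249, np.int64(281), np.int64(296)), (250, np.int64(281), np.int64(295)), (251, np.int64(284), np.int64(293)), (252, np.int64(286), np.int64(292))]
237 186
```

View pics/p6.png

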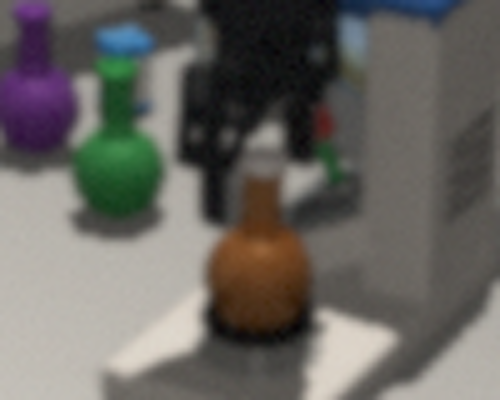

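The flask is seated and level: bulb column 288.5, neck column 289, predicted 288. Now up, out to the front, and back to the knob.

jog_arm(plan=[[0,0,-0.5,0,0,0,1],[0,0,-1,0,0,0,1],[0,0,-1,0,0,0,1],[0,0,-1,0,0,0,1],[0,0,-1,0,0,0,1],[0,0,-1,0,0,0,1],[0,0,-1,0,0,0,1],[0,0,-0.5,0,0,0,1]])

```text
t: 19.95
tool_pos: [0.4938, 0.0062, 0.2614]
tool_rot: [1.657, 2.666, 0.004]
contact_force: [0.0, 1.1, 0.6]
opening: 0.0857
grip_force: 0.0
```

jog_arm(plan=[[1,0,0,0,0,0,-1],[1,0,0,0,0,0,-1],[1,0,0,0,0,0,-1],[1,0,0,0,0,0,-1],[1,0,0,0,0,0,-1],[1,0,0,0,0,0,-1],[1,0.5,0,0,0,0,-1],[1,1,0,0,0,0,-1]])

```text
t: 20.75
tool_pos: [0.4484, 0.1637, 0.2587]
tool_rot: [-1.659, -2.668, -0.001]
contact_force: [1.2, -0.1, 0.1]
opening: -0.0002
grip_force: 0.0
```

jog_arm(plan=[[0.5,1,0,0,0,0,-1],[0,1,0,0,-0.19,0,-1],[0,1,0,0,-0.19,0,-1],[0,1,0,0,-0.19,0,-1],[0,1,0,0,-0.19,0,-1],[0,0.8,0,0,0,0,-1],[0,0,0,0,0,0,-1]])

```text
t: 21.45
tool_pos: [0.5488, 0.2246, 0.2571]
tool_rot: [1.372, 2.213, -0.424]
contact_force: [-0.1, -0.1, 0.5]
opening: 0.0
grip_force: 0.0
```

```bash
python3 - <<'E'
from h import *
n=np.array([-.5,0,.866]);c=np.array([-.038,.071,.093])
need(W(c+n*.059),tilt(35))
im,d=ctrl.get_image("scene");v,u=np.mgrid[:420,:560]
hsv=cv2.cvtColor(im,cv2.COLOR_RGB2HSV);H,S,V=[hsv[...,i].astype(int) for i in range(3)]
k=(u>285)&(u<320)&(v>195)&(v<230)&((H<8)|(H>172))&(S>130)
print("red centroid",k.sum(),u[k].mean(),v[k].mean(),ctrl.get_obs()["opening"])
E
```

```text
t 21.45 pos [0.5488 0.2246 0.2571] q [ 0.53  0.02  1.69 -0.6   1.5   0.13] open 0.0 F [-0.1 -0.1  0.5]
tool axes x,y,z [[-0.369, 0.741, -0.561], [0.896, 0.444, -0.002], [0.248, -0.504, -0.828]]
shift now-frame units [-1.261 -0.082  7.685]
turn units [-0.002 -0.019  0.001]
shift in target frame [-1.147 -0.095  7.702]
red centroid 49 298.734693877551 209.57142857142858 -0.00022710660027358063
```

jog_arm(plan=[[0,0,0.9,0,-0.019,0,-1],[-0.2,-0.02,1,0,0,0,-1],[-0.2,-0.02,1,0,0,0,-1],[-0.2,-0.02,1,0,0,0,-1],[-0.2,-0.02,1,0,0,0,-1],[-0.2,-0.02,1,0,0,0,-1],[-0.15,0,1,0,0,0,-1],[0,0,0.8,0,0,0,-1]])

```text
t: 22.3
tool_pos: [0.5936, 0.1242, 0.1441]
tool_rot: [1.369, 2.198, -0.432]
contact_force: [-0.0, -0.4, -0.1]
opening: -0.0004
grip_force: 0.0
```

jog_arm(plan=[[0,0,0,0,0,0,-1]])

```text
t: 22.4
tool_pos: [0.5925, 0.1242, 0.1425]
tool_rot: [1.37, 2.2, -0.436]
contact_force: [0.2, 0.1, -0.0]
opening: -0.0003
grip_force: 0.0
```

```bash
python3 - <<'E'
from h import *
n=np.array([-.5,0,.866]);c=np.array([-.038,.071,.093])
for k in(.033,.010): need(W(c+n*k),tilt(35))
E
```

```text
t 22.4 pos [0.5925 0.1242 0.1425] q [ 0.35  0.09  1.82 -0.65  1.24  0.11] open -0.0003 F [ 0.2  0.1 -0. ]
tool axes x,y,z [[-0.363, 0.735, -0.573], [0.898, 0.44, -0.004], [0.249, -0.516, -0.819]]
shift now-frame units [0.159 0.187 1.164]
turn units [-0.008 -0.001 -0.002]
shift in target frame [0.159 0.181 1.165]
t 22.4 pos [0.5925 0.1242 0.1425] q [ 0.35  0.09  1.82 -0.65  1.24  0.11] open -0.0003 F [ 0.2  0.1 -0. ]
tool axes x,y,z [[-0.363, 0.735, -0.573], [0.898, 0.44, -0.004], [0.249, -0.516, -0.819]]
shift now-frame units [0.258 0.194 2.31 ]
turn units [-0.008 -0.001 -0.002]
shift in target frame [0.259 0.181 2.311]
```

jog_arm(plan=[[0.08,0.1,0.5,0,0,0,-1],[0.08,0.08,0.5,0,0,0,-1],[0.02,0,0.3,0,0,0,-1],[0.02,0,0.2,0,0,0,-1],[0.02,0,0.2,0,0,0,-1],[0.02,0,0.2,0,0,0,-1],[0,0,0,0,0,0,-1]])

```text
t: 23.1
tool_pos: [0.6054, 0.1123, 0.1113]
tool_rot: [1.366, 2.199, -0.431]
contact_force: [-0.4, -1.3, 0.8]
opening: -0.0001
grip_force: 0.1
```

jog_arm(plan=[[0.02,0,0.2,0,0,0,-1],[0.02,0,0.15,0,0,0,-1],[0,0,0.1,0,0,0,-1],[0,0,0,0,0,0,-1]])

```text
t: 23.5
tool_pos: [0.6072, 0.1078, 0.1031]
tool_rot: [1.367, 2.199, -0.432]
contact_force: [-0.5, -0.3, 0.7]
opening: -0.0002
grip_force: 0.0
```

```bash
python3 - <<'E'
from h import *
n=np.array([-.5,0,.866]);c=np.array([-.038,.071,.093])
need(W(c+n*.010),tilt(35));o=ctrl.get_obs();print("along n from c",(S_(o["tool_pos"])-c)@n)
E
```

```text
t 23.5 pos [0.6072 0.1078 0.1031] q [ 0.31  0.15  1.82 -0.67  1.16  0.13] open -0.0002 F [-0.5 -0.3  0.7]
tool axes x,y,z [[-0.363, 0.734, -0.574], [0.897, 0.443, -0.0], [0.254, -0.515, -0.819]]
shift now-frame units [-0.002 -0.111  0.091]
turn units [-0.002  0.    -0.002]
shift in target frame [-0.002 -0.111  0.091]
along n from c 0.011800633563299993
```

jog_arm(plan=[[0,0,0.08,0,0,0,-1],[0,0,0.07,0,0,0,-1],[0,0,0,0,0,0,-1]])

```text
t: 23.8
tool_pos: [0.608, 0.1074, 0.1026]
tool_rot: [1.368, 2.199, -0.43]
contact_force: [-7.0, 4.9, 8.0]
opening: 0.0002
grip_force: 5.0
```

jog_arm(plan=[[0,0,-0.5,0,0,0,-1],[0,0,-1,0,0,0,-1],[0,0,-1,0,0,0,-1],[0,0,-1,0,0,0,-1],[0,0,-1,0,0,0,-1],[0,0,-1,0,0,0,-1],[0,0,-1,0,0,0,-1],[0,0,0,0,0,0,-1]])

```text
t: 24.6
tool_pos: [0.5763, 0.1751, 0.2112]
tool_rot: [1.365, 2.197, -0.423]
contact_force: [0.1, -0.2, -0.7]
opening: 0.0002
grip_force: 0.0
```

```bash
python3 - <<'E'
from h import *
need(None);im,d=ctrl.get_image("scene");v,u=np.mgrid[:420,:560]
hsv=cv2.cvtColor(im,cv2.COLOR_RGB2HSV);H,S,V=[hsv[...,i].astype(int) for i in range(3)]
k=(u>285)&(u<320)&(v>195)&(v<230)&((H<8)|(H>172))&(S>130);print("red",k.sum(),u[k].mean(),v[k].mean())
m=(abs(u-288)<16)&(abs(v-241)<12)&(H>=4)&(H<20)&(S>130);print("amber",u[m].mean(),u[m].min(),u[m].max())
cv2.imwrite("pics/s9.png",cv2.resize(im[175:275,230:350,::-1],None,fx=5,fy=5,interpolation=cv2.INTER_CUBIC))
E
```

```text
t 24.6 pos [0.5763 0.1751 0.2112] q [ 0.44  0.04  1.75 -0.62  1.38  0.11] open 0.0002 F [ 0.1 -0.2 -0.7]
tool axes x,y,z [[-0.361, 0.735, -0.574], [0.896, 0.444, 0.006], [0.26, -0.512, -0.819]]
red 42 301.35714285714283 214.92857142857142
amber 288.4364161849711 279 297
```

View pics/s9.png

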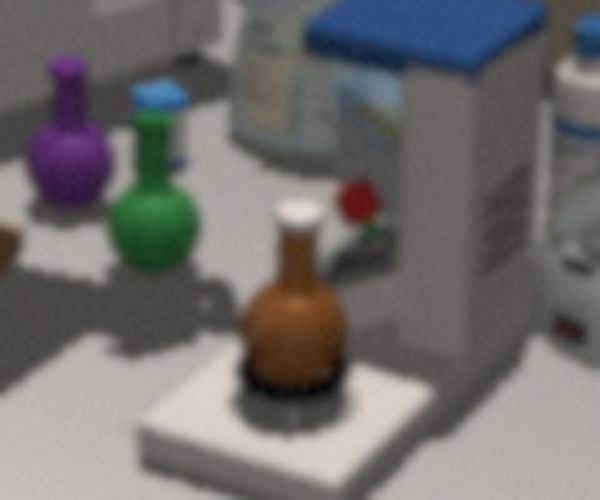

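The picture shows the knob home, at (301.4,214.9) against (301.7,215.3) originally. The flask stands level in the ring at column 288 and the gripper is clear, so I'm handing in.

```bash
python3 -c "
from station import ctrl
print(ctrl.finish_job())"
```

```text
the job is handed in; nothing more can be done
None
```

The vent was opened, the amber flask was set upright in the black ring and released, and the red knob was pushed home; the job is handed in at about 25 s, with no verdict returned.

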